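Sort two sleeves on the gauge pin, then hold the parts box open

ROBOT

A 6-joint arm with a two-finger parallel gripper is mounted at the origin on a cart in front of the work surface, level with it; the furniture and walls round the work are solid. World frame = base frame: x ahead of the robot, y to its left, z up, the work surface at z = 0. Lengths are in mm, angles in rad, forces in N, time in s.
With the tool pointing down it reaches from about 400 to 925 mm from the base axis. Payload 12.5 kg.
Tool frame: the origin (TCP) lies midway between the tips of the shut fingers; the grasp point (between the pads) lies 19 mm behind it (env.pinch_z is the z of the grasp point in the tool frame, in mm); z points along the fingers, y is the line along which they close (so a half turn about z gives the same grasp; the last joint's range is limited). The gripper opens to 95 mm and grips with 3 to 60 N. Pads are 20 mm wide; open, the fingers measure 119 mm over their backs; the gripper's body (75 mm by 180 mm) begins 59 mm behind the grasp point.
Start: joints at [-0.106, 0.491, 1.559, -0, 1.092, -0.106], TCP at [625.017, 0.021, 214.661] pointing down, gripper open.
Joint ranges: [-3.1, 3.1], [-0.84, 2.19], [0.05, 2.79], [-1.13, 4.28], [0.06, 2.93], [-2.69, 2.69]. Speed limits (rad/s): [2.22, 2.22, 2.79, 3.14, 3.14, 3.14].

INTERFACE

Orientations are given as [roll, pitch, yaw] about the fixed x, y, z axes, in that order (R = Rz(yaw) Ry(pitch) Rx(roll)).
In Python, from cell import env, eyes gives the robot as it stands.
- The arm moves only by the shell command python3 -m inch 'ROWS'. ROWS is JSON, a list of rows, each a list of 3 entries, a list of its own where there are three numbers: the shift along the tool's x, y, z in units of 60 mm (1.0 is 60 mm), then the turn about the tool's z in units of 5 degrees (1.0 is 5 degrees), then the closure, from -1 (fully open) to 1 (shut). In form: [[[tx, ty, tz], turn, claw], ...]. A call has exactly 10 rows; each row shifts and turns the commanded pose from where the row before left it, along the tool's axes as they then stand; what a row does not reach is not made up. A row lasts 1/8 s, in which the tool goes at most 62.5 mm and 10.7 degrees, less where a joint would pass 70% of its speed; a pose out of reach is approached as far as the arm can. A call is refused whole if a number of a shift passes 1 or a number of a turn 1, either way. A call with a gripper value outside its range is refused whole. The fingers move at their own pace and stop on an object; the grip force is fixed at half the most. Time passes only in rows, so rows that do not move let the fingers close, or fill a call up. It gives the time, the measured TCP pose, the force, the opening and the grip force at its end, in the units of the state.
- env.state(): the state, without advancing time (a new reading comes with each control period).
- eyes.read_camera(name): name is "scene" or "side" or "wrist"; returns a dict with "pixels" (480x640x3 uint8, red, green, blue), "fx", "fy", "cx", "cy" (pixels), "distortion" ([k1, k2, p1, p2, k3] as OpenCV has them; the pictures are not rectified), "extrinsics" (4x4, takes a point from world to camera coordinates). Camera axes: x right, y down, z forward; pixel columns grow to the right and rows downward; lengths in mm; the calibration is good to about 2 mm. A picture is of the moment at which its call begins. There is no depth.
- env.job_done(): hands the job in; it is judged then, once.
Trained networks look in a picture, given as the dict that the camera call returned (one of the last four; its "shot" number tells which), for a name from the list of things; names that differ only in an ending like _2 or _b are one class to them, and where a whole thing is asked for, a point or a joint stands for the part that bears it (a point fixed in the world has none). Each returns a list of dicts, best first, with "score" (0 to 1); they miss things now and then, are a little off and sometimes report something else, mostly with a low value. They report only what shows in the picture. A call takes as long as a camera call. They do not tell look-alikes from the thing itself.
- eyes.boxes_of(name, picture): "centre" ([row, column] in pixels, amid what is visible of it).
- eyes.cut_out(name, picture): "mask" (480x640 bool, what is visible of it) and "centre" ([row, column] in pixels, amid what is visible of it).
- eyes.spot_point(name, picture): "centre" ([row, column] in pixels: a listed point, or the origin of a listed thing).
The state is a dict: "t": time; "joints": joint angles; "qvel": joint speeds; "tau": joint torques, N m; "eef_pos": TCP position; "tcp_rot": TCP orientation; "ft_force": force on the tool from outside, world axes, zero at the start; "moment": the same for the moment, N m; "opening": opening from 0.0 (shut) to 1.0 (fully open); "grip_force": force on a finger pad.
Only numpy, scipy, OpenCV 4.12 (cv2) and the standard library are available. Lean on these libraries where they do the work, as an engineer would, in place of code of your own. Each camera call takes 0.05 s, during which the arm holds its last target. There are 200 camera calls.

TASK

Two alike-looking metal spacer sleeves stand on the bench: slide the one that fits over the gauge pin all the way down and leave it there, and put the other one, whose bore is too small, into the open reject tray. Then lift the lid of the grey parts box by its bar handle and hold it open at 45 degrees so that I can take out the next sleeves; the lid falls shut if let go, so finish while still holding it there. Do not disturb the jar, the tape roll and the small motor.

Things in the scene. Friction and masses are not known exactly. Their poses are not given: they have to be found in the camera images.
- sleeve_wide: plain aluminium sleeve (tube), 28 mm outer diameter, 40 mm tall, standing upright, 40 to 85 g; through bore 15 mm, so it fits the 12 mm gauge pin. Origin at the centre of its underside, z along its axis. It and the other sleeve stand at either of two places.
- sleeve_narrow: plain aluminium sleeve of the same outside size (28 mm diameter, 40 mm tall), standing upright, 40 to 85 g; its bore is only 9 mm, so it does not go over the pin: the reject. Origin at the centre of its underside, z along its axis.
- sleeve_narrow_mid (a point): centre of the narrow-bored sleeve, 20 mm above its origin
- gauge: fixed gauge: dark steel base plate 70 x 70 x 10 mm with an upright steel pin of 12 mm diameter at its centre, which rises to 56 mm above the bench; its top 10 mm taper to 5 mm diameter. Origin at the centre of the base's underside, on the bench; a seated sleeve stands on the base, its underside 10 mm above this origin.
- pin_tip (a point): top of the gauge pin, on its axis, 56 mm above the bench
- reject_tray: fixed open grey plastic tray, 120 x 120 mm outside, 25 mm high, walls and floor about 4 mm. Origin at the centre of its underside, on the bench.
- parts_box: fixed grey sheet-metal box, 130 (x) x 140 (y) mm, 55 mm high, with a hinged flat lid; its front (-x of its own frame) faces roughly to the robot. Origin at the centre of its underside, on the bench.
- lid_hinge (a point): point on the lid's hinge axis, at the middle of the box's rear upper edge: 65 mm behind (+x of the box) and 56 mm above the box's origin; the axis runs along the box's y
- lid_bar (a point): middle of the lid's handle, a round bar of 10 mm diameter along the box's y, 64 mm clear between its two arms. Lid shut: 155 mm in front of the hinge axis (-x of the box) and 33 mm above it, so 25 mm in front of the box, 27 mm above the lid's top, 89 mm above the bench. Swings at 158 mm radius about the hinge; pinched from above, it turns between the pads as the lid rises.
- lid (a joint): opening angle of the lid in rad: 0 shut (at the start), growing as the front rises, 0.785 is 45 degrees, stop at 1.9. The lid weighs 0.2 to 0.4 kg, has an almost frictionless hinge and no stay, and falls shut by itself from 45 degrees.
- flux_jar: bystander: small round jar with dark cap, 46 mm diameter, 32 mm high; origin at the centre of its underside. Behind the jar and the tape roll, from about x = 0.62 m on, an upright hot-air gun (near y = 0.1) and the soldering station stand 0.15 to 0.25 m high: swing the arm past in front of them
- tape_roll: bystander: roll of tape lying flat, 51 mm diameter, 19 mm high; origin at the centre of its underside
- motor: bystander: small drone motor with three wires, 30 x 90 x 30 mm; origin at the centre of its underside
Mind the look-alikes: they are no part of the job. Leave any purple look-alike of the sleeve_wide alone.

How it is judged (in metres and radians):
On the way, in this order (a step that is already met when the one before it is completed fails the run):
1. the fitting sleeve is all the way down on the gauge pin, the other lies or stands in the reject tray, both let go (z of sleeve_wide in the frame of gauge below 0.014 m and horizontal distance between sleeve_wide and gauge below 0.004 m and angle between sleeve_wide's own z axis and vertical below 0.12 rad and x of sleeve_narrow_mid in the frame of reject_tray between -0.06 and 0.06 m and y of sleeve_narrow_mid in the frame of reject_tray between -0.06 and 0.06 m and z of sleeve_narrow_mid in the frame of reject_tray between 0 and 0.036 m and contact force between each of sleeve_wide, sleeve_narrow and the fingers below 0.05 N), for 0.2 s.
2. the lid is held open at 45 degrees by the fingers (value of joint lid between 0.655 and 0.915 rad and velocity of joint lid between -0.15 and 0.15 rad/s and contact force between lid and the fingers above 0.4 N), for 0.3 s.
At the end, for the whole second after the job is handed in: Fingers hold the lid steady at 45 (+-7) degrees, no loose thing propping it; the wide-bored sleeve is upright on the pin, underside within 4 mm of the gauge base; the narrow-bored sleeve rests in the reject tray, upright or lying; both released and at rest (all of step 1 and all of step 2 and linear speed of each of sleeve_wide, sleeve_narrow below 0.03 m/s and contact force between lid and sleeve_wide below 0.1 N and contact force between lid and sleeve_narrow below 0.1 N and contact force between lid and flux_jar below 0.1 N and contact force between lid and tape_roll below 0.1 N and contact force between lid and motor below 0.1 N); the arm keeps its last pose, push and grip.
It fails at once if the jar, the tape roll or the motor is moved by more than 30 mm (distance of any of flux_jar, tape_roll, motor from where it was at the start of the episode above 0.03 m).
It also fails if it takes over 72 s, if anything falls off the work surface, if the arm or the gripper's body presses on something with over 40 N, if the wrist force passes 120 N, or if a joint passes its speed limit or range.

## Working session

There is one attempt and no reset: what is moved stays moved. The work goes in short steps, Python scripts to look and compute and a shell command to move; the robot and the scene stay as the last step left them, time stands still between calls to the robot, and variables do not carry over. Pictures are saved under pics/ and viewed, at most 10 in all, crops included, and the job is handed in when it is done.

```bash
ls; mkdir -p pics; cat > h.py <<'E'
import numpy as np, cv2
from cell import env, eyes
def shot(n,f=None):
    p=eyes.read_camera(n)
    if f: cv2.imwrite(f,np.ascontiguousarray(p["pixels"][:,:,::-1]))
    return p
def KD(p): return np.array([[p["fx"],0,p["cx"]],[0,p["fy"],p["cy"]],[0,0,1.]]),np.array(p["distortion"],float)
def px2w(p,rc,z):
    """pixel (row,col) -> world point on height z"""
    K,D=KD(p); E=np.array(p["extrinsics"]); R,t=E[:3,:3],E[:3,3]
    u=cv2.undistortPoints(np.array([[[rc[1],rc[0]]]],float),K,D)[0,0]
    d=R.T@np.array([u[0],u[1],1]); o=-R.T@t
    return o+d*(z-o[2])/d[2]
def w2px(p,X):
    K,D=KD(p); E=np.array(p["extrinsics"])
    q=cv2.projectPoints(np.array(X,float).reshape(-1,1,3),cv2.Rodrigues(E[:3,:3])[0],E[:3,3],K,D)[0][:,0]
    return q[:,::-1]
E
python3 - <<'E'
from h import *
np.set_printoptions(precision=1,suppress=True)
for cam in("scene","side","wrist"):
    p=shot(cam,f"pics/{cam}0.png"); E=np.array(p["extrinsics"]); print(cam,"pos",-E[:3,:3].T@E[:3,3])
    for n,z in(("sleeve_wide",0),("sleeve_narrow",0),("sleeve_narrow_mid",20),("gauge",0),("pin_tip",56),("reject_tray",0),("parts_box",0),("lid_hinge",56),("lid_bar",89),("flux_jar",0),("tape_roll",0),("motor",0)):
        print(n,[(np.round(d["score"],2),np.round(d["centre"]).astype(int).tolist(),px2w(p,d["centre"],z)[:2]) for d in eyes.spot_point(n,p)[:4]])
E
```

```text
pics
scene pos [  44.6 -495.  1041.6]
sleeve_wide [(np.float64(0.68), [267, 342], array([517.8,  44.5])), (np.float64(0.61), [262, 317], array([471.8, 102.7]))]
sleeve_narrow [(np.float64(0.62), [246, 282], array([427.3, 212.5]))]
sleeve_narrow_mid [(np.float64(0.59), [243, 281], array([422.4, 207.5]))]
gauge []
pin_tip [(np.float64(0.81), [292, 346], array([452.4, -49.6]))]
reject_tray [(np.float64(0.95), [201, 270], array([497.2, 382.1]))]
parts_box [(np.float64(0.91), [376, 419], array([ 462.9, -313.1])), (np.float64(0.66), [301, 348], array([462.8, -48.1]))]
lid_hinge [(np.float64(0.95), [345, 441], array([ 535.3, -301.9])), (np.float64(0.75), [387, 401], array([ 391.1, -317.1])), (np.float64(0.4), [376, 420], array([ 442.4, -324.1]))]
lid_bar [(np.float64(0.59), [390, 406], array([ 381.6, -334.1]))]
flux_jar [(np.float64(0.5), [226, 337], array([601. , 170.1]))]
tape_roll [(np.float64(0.56), [283, 395], array([597.7, -83.7]))]
motor [(np.float64(0.46), [182, 231], array([445.6, 532.8]))]
side pos [ 401.2 -920.6  942.6]
sleeve_wide [(np.float64(0.71), [289, 343], array([521.8,  4
[... 1033 characters left out ...]
28], array([514.6,  34.7])), (np.float64(0.25), [292, 303], array([593.4, -88.8]))]
sleeve_narrow [(np.float64(0.86), [4, 133], array([432.7, 210.6]))]
sleeve_narrow_mid [(np.float64(0.5), [5, 132], array([442. , 202.7])), (np.float64(0.32), [278, 161], array([438.3, -63.4]))]
gauge [(np.float64(0.77), [262, 181], array([454.2, -51.1]))]
pin_tip [(np.float64(0.73), [278, 159], array([455.1, -50.6]))]
reject_tray []
parts_box [(np.float64(0.36), [3, 131], array([431. , 211.5]))]
lid_hinge []
lid_bar []
flux_jar [(np.float64(0.73), [53, 302], array([597.3, 166.2])), (np.float64(0.17), [262, 182], array([455.3, -51.7]))]
tape_roll [(np.float64(0.84), [290, 303], array([593.1, -86.2]))]
motor []
```

View pics/scene0.png

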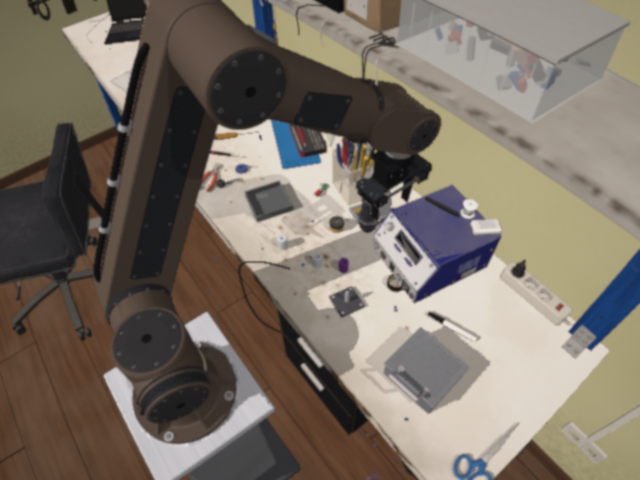

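View pics/wrist0.png

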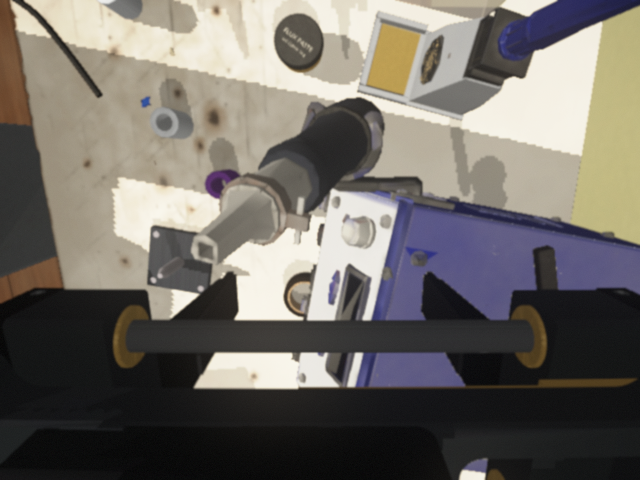

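The grey, purple and other grey candidates in the wrist view: grey sleeve at (row 122, col 168) ≈ world (474,101); purple look-alike at (184,222) ≈ (517,44), to be left alone; second grey sleeve cut off at the top edge (3,125) ≈ (430,212). The gauge is at (260,182), the box front-right at scene (370,425), the tray at scene (201,270). The bores must be compared from closer.

```bash
python3 - <<'E'
from h import *
from scipy.spatial.transform import Rotation as Ro
np.set_printoptions(precision=2,suppress=True)
s=env.state(); print(s); print(Ro.from_euler('xyz',s["tcp_rot"]).as_matrix())
p=shot("wrist"); E=np.array(p["extrinsics"]); R=E[:3,:3]; print(R, p["fx"],env.pinch_z)
E
```

```text
{'t': 1.95, 'joints': array([-0.11,  0.49,  1.56, -0.  ,  1.09, -0.11]), 'qvel': array([-0.,  0., -0.,  0., -0.,  0.]), 'tau': array([ -0.  , -61.25, -25.84,   0.07,   0.04,  -0.  ]), 'eef_pos': array([625.01,  -0.  , 214.66]), 'tcp_rot': array([3.14, 0.  , 1.57]), 'ft_force': array([-0.43, -0.1 ,  0.06]), 'moment': array([-0.  , -0.05, -0.03]), 'grip_force': 0.0, 'opening': 0.9981611271290103}
[[ 0.  1.  0.]
 [ 1. -0. -0.]
 [-0.  0. -1.]]
[[ 1.   -0.    0.  ]
 [-0.   -0.97  0.25]
 [ 0.   -0.25 -0.97]] 353.3282934853596 -18.8
```

```bash
python3 -m inch '[[[0,-0.5,0],0,-1],[[0,-0.6,0],0,-1],[[0.2,-0.6,0],0,-1],[[0.4,-0.5,0],0,-1],[[0.4,-0.3,0],0,-1],[[0.4,0,0],0,-1],[[0.2,0,0],0,-1],[[0,0,0],0,-1],[[0,0,0],0,-1],[[0,0,0],0,-1]]'
python3 - <<'E'
from h import *
np.set_printoptions(precision=1,suppress=True)
p=shot("wrist","pics/w1.png"); print(env.state()["eef_pos"])
for n,z in(("sleeve_wide",0),("sleeve_narrow",0),("gauge",0),("pin_tip",56),("reject_tray",0)):
        print(n,[(np.round(d["score"],2),np.round(d["centre"]).astype(int).tolist(),px2w(p,d["centre"],z)[:2]) for d in eyes.spot_point(n,p)[:4]])
im=np.ascontiguousarray(p["pixels"][:,:,::-1])
out=[]
for X in((474,101),(430,212)):
    r,c=w2px(p,[*X,40])[0].astype(int); print(r,c)
    r0=max(r-35,0);c0=max(c-35,0)
    cr=im[r0:r0+70,c0:c0+70]; 
    g=cv2.resize(cr,(395,395),interpolation=cv2.INTER_CUBIC); out.append(g)
cv2.imwrite("pics/crop1.png",np.hstack(out))
E
```

```text
t: 3.25
eef_pos: [475.1, 95.5, 214.6]
tcp_rot: [-3.142, 0.0, 1.57]
ft_force: [0.5, 0.2, -0.2]
opening: 1.002
grip_force: 0.0
[475.1  95.5 214.6]
sleeve_wide [(np.float64(0.9), [268, 363], array([513.1,  36.3])), (np.float64(0.89), [212, 328], array([472.9, 101.4]))]
sleeve_narrow [(np.float64(0.95), [108, 288], array([432.1, 209.3]))]
gauge []
pin_tip [(np.float64(0.7), [366, 314], array([457.6, -54.2]))]
reject_tray []
218 329
99 281
```

View pics/crop1.png

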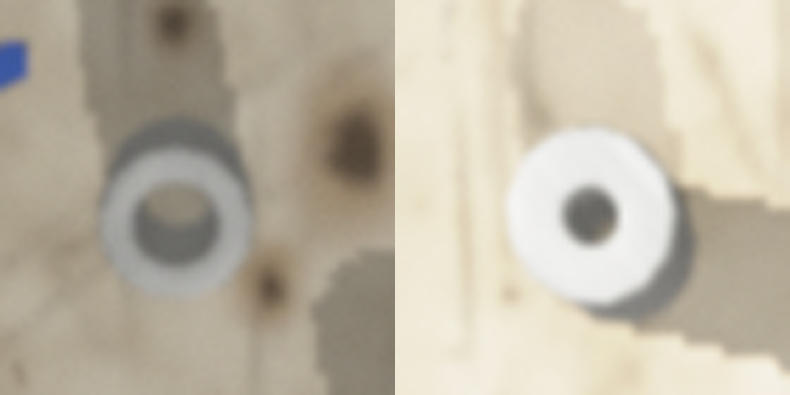

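View pics/w1.png

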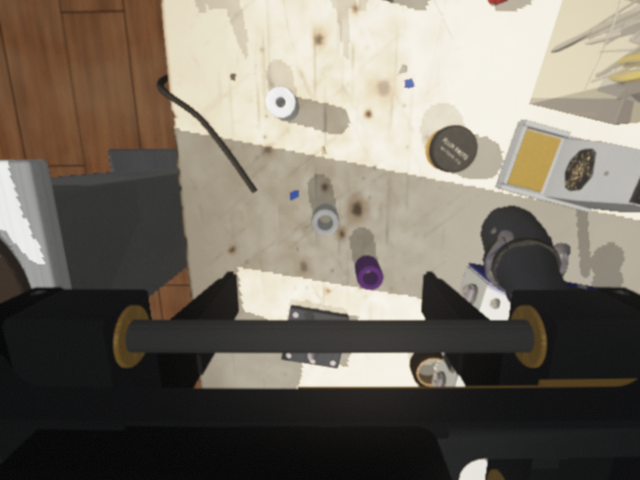

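Crop: the left sleeve (row 222, col 325; ≈(474,101)) has a bore about 0.55 of its outside (15 mm): the wide one. The right one (row 102, col 281; ≈(430,212)) has 0.32 (9 mm): the narrow one. The purple look-alike (270,368) stays. Now I refine the centres at the top-rim height.

```bash
cat >> h.py <<'E'
def rim(p,X,z,dia,half=30,k=8):
    """Hough circle of diameter dia (mm) near world X at height z -> world xy"""
    g=cv2.cvtColor(p["pixels"],cv2.COLOR_RGB2GRAY)
    q=w2px(p,[[*X,z],[X[0]+dia/2,X[1],z]]); r=np.hypot(*(q[1]-q[0]))*k
    r0,c0=np.maximum(q[0].astype(int)-half,0)
    cr=cv2.resize(g[r0:r0+2*half,c0:c0+2*half],None,fx=k,fy=k,interpolation=cv2.INTER_CUBIC)
    h=cv2.HoughCircles(cr,cv2.HOUGH_GRADIENT_ALT,1.5,20,param1=80,param2=0.6,minRadius=int(r*.8),maxRadius=int(r*1.2))
    if h is None: return None
    return [(np.round(px2w(p,(r0+(v[1]+.5)/k-.5,c0+(v[0]+.5)/k-.5),z)[:2],1),round(v[2]/r,2)) for v in h.reshape(-1,h.shape[-1])[:3]]
E
python3 - <<'E'
from h import *
p=shot("wrist")
for X,ds in(((474,101),(28,15)),((430,212),(28,9))):
    for d in ds: print(X,d,rim(p,X,40,d))
E
```

```text
(474, 101) 28 None
(474, 101) 15 [(array([469.7,  97.3]), np.float64(1.03))]
(430, 212) 28 None
(430, 212) 9 [(array([428.9, 210.3]), np.float64(0.88))]
```

```bash
python3 -m inch '[[[0.03,-0.08,0.6],0,-1],[[0,0,0.8],0,-1],[[0,0,0.8],0,-0.6],[[0,0,0.6],0,-0.4],[[0,0,0.4],0,-0.2],[[0,0,0.13],0,-0.2],[[0,0,0],0,-0.1],[[0,0,0],0,1],[[0,0,0],0,1],[[0,0,0],0,1]]'; python3 -c "
from h import *
print(env.state()['eef_pos'],env.state()['opening']*95)
p=shot('wrist','pics/w2.png')"
```

```text
t: 4.85
eef_pos: [470.4, 97.9, 15.4]
tcp_rot: [3.141, -0.0, 1.571]
ft_force: [-0.6, 0.5, -0.5]
opening: 0.291
grip_force: 0.0
[470.44585139  97.86165596  15.35969334] 27.645028403493885
```

```bash
python3 -m inch '[[[0,0,0],0,1],[[0,0,0],0,1],[[0,0,-0.2],0,1],[[0,0,-0.5],0,1],[[0,0,-0.5],0,1],[[-0.5,0,-0.3],0,1],[[-0.7,-0.1,0],0,1],[[-0.6,-0.1,0],0,1],[[-0.2,0,0],0,1],[[0,0,0],0,1]]'; python3 - <<'E'
from h import *
s=env.state();print(s['eef_pos'],s['opening']*95)
p=shot('wrist','pics/w3.png')
for n,z in(("gauge",0),("pin_tip",56),("sleeve_wide",90)):
    print(n,[(np.round(d["score"],2),np.round(d["centre"],1),px2w(p,d["centre"],z)[:2]) for d in eyes.spot_point(n,p)[:3]])
for c in("scene","side"):
  q=shot(c,f"pics/{c}3.png")
  for n,z in(("gauge",0),("pin_tip",56)):
    print(c,n,[(np.round(d["score"],2),np.round(d["centre"],1),px2w(q,d["centre"],z)[:2]) for d in eyes.spot_point(n,q)[:3]])
E
```

```text
t: 6.15
eef_pos: [458.5, -22.4, 105.2]
tcp_rot: [3.141, 0.0, 1.569]
ft_force: [-0.1, 0.2, -0.4]
opening: 0.277
grip_force: 30.0
[458.45284432 -22.38512872 105.17672875] 26.35278759861378
gauge [(np.float64(0.91), array([273.1, 327. ]), array([455.47766135, -49.30709369]))]
pin_tip []
sleeve_wide [(np.float64(0.7), array([279.8, 331. ]), array([458.35020838, -21.93351952])), (np.float64(0.6), array([164.4, 402.9]), array([495.41771386,  40.99444325]))]
scene gauge [(np.float64(0.59), array([299.7, 347.8]), array([463.47465751, -45.1361483 ]))]
scene pin_tip [(np.float64(0.92), array([293.1, 348.5]), array([454.67685117, -55.53123253]))]
side gauge [(np.float64(0.67), array([321.6, 320.6]), array([461.69981564, -50.20165564])), (np.float64(0.52), array([249.4, 366.9]), array([596.87895456, 176.5688728 ])), (np.float64(0.52), array([333. , 386.1]), array([596.04851952, -97.69197821]))]
side pin_tip [(np.float64(0.74), array([301.9, 319.9]), array([461.70463951, -46.09088086]))]
```

View pics/w3.png

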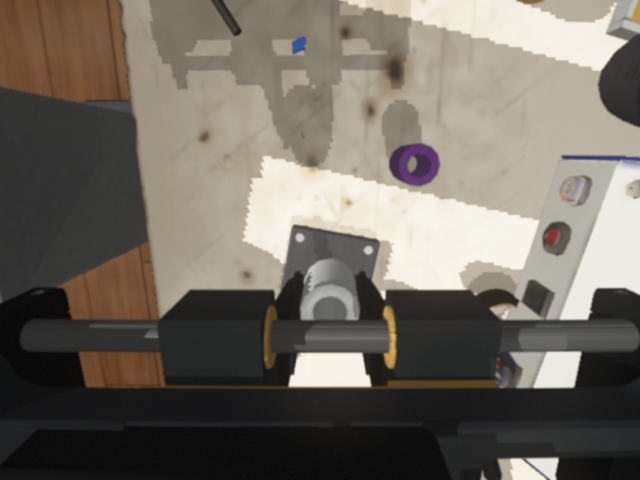

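The sleeve is held, its top ring at (305,330); the gauge plate's corners are at (228,293) and (240,380), the pin hidden below the sleeve, the purple sleeve untouched at (163,414). I move 100 mm on so the camera is above the pin.

```bash
python3 -m inch '[[[-0.3,0,0],0,1],[[-0.6,0,0],0,1],[[-0.5,0,0],0,1],[[-0.2,0,0],0,1],[[0,0,0],0,1],[[0,0,0],0,1],[[0,0,0],0,1],[[0,0,0],0,1],[[0,0,0],0,1],[[0,0,0],0,1]]'; python3 - <<'E'
from h import *
s=env.state();print(s['eef_pos'],s['opening']*95)
p=shot('wrist','pics/w4.png')
for n,z in(("gauge",0),("pin_tip",56),("sleeve_wide",90)):
    print(n,[(np.round(d["score"],2),np.round(d["centre"],1),px2w(p,d["centre"],z)[:2]) for d in eyes.spot_point(n,p)[:3]])
im=np.ascontiguousarray(p["pixels"][:,:,::-1])
np.save("w4.npy",np.array([p],dtype=object),allow_pickle=True)
cv2.imwrite("pics/crop4.png",cv2.resize(im[90:350,240:440],None,fx=2.3,fy=2.3,interpolation=cv2.INTER_CUBIC))
E
```

```text
t: 7.9
eef_pos: [458.3, -118.1, 104.9]
tcp_rot: [3.141, 0.0, 1.571]
ft_force: [1.2, 0.2, -1.1]
opening: 0.28
grip_force: 30.0
[ 458.25212671 -118.08564077  104.85773259] 26.557535657787213
gauge [(np.float64(0.67), array([153.9, 326.5]), array([455.07364192, -49.67311147]))]
pin_tip [(np.float64(0.87), array([153.4, 326.7]), array([455.63486452, -49.22553619]))]
sleeve_wide [(np.float64(0.93), array([ 25.6, 414.5]), array([497.44542682,   9.59007483])), (np.float64(0.66), array([278.1, 333.2]), array([ 459.36522106, -116.50658362]))]
```

View pics/crop4.png

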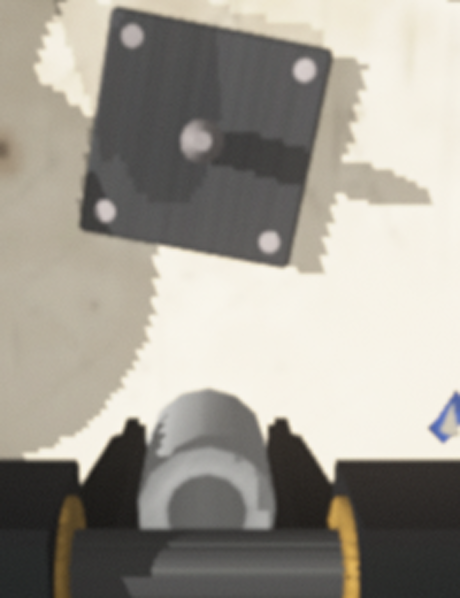

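```bash
python3 - <<'E'
from h import *
np.set_printoptions(precision=1,suppress=True)
p=np.load("w4.npy",allow_pickle=True)[0]
f=lambda r,c:(r/2.3+90-.28,c/2.3+240-.28)
C=[px2w(p,f(*x),10)[:2] for x in((8,117),(50,330),(265,288),(228,82))]
print(np.array(C),np.mean(C,0),[np.linalg.norm(C[i]-C[i-1]) for i in range(4)])
H=[px2w(p,f(*x),10)[:2] for x in((36,132),(69,304),(242,269),(210,105))]; print("screws",np.mean(H,0))
print("tip",px2w(p,f(137,195),56)[:2],px2w(p,f(140,197),56)[:2])
zt=104.9+24.6
print("ring",px2w(p,f(512,206),zt)[:2])
th=np.linspace(0,2*np.pi,73)
for y in(-118.1,-116):
  for z,r in((zt,14),(zt-40,14),(zt,7.5)):
    q=(w2px(p,np.c_[458.3+r*np.cos(th),y+r*np.sin(th),th*0+z])+.28-[90,240])*2.3
    print(y,z,r,"rows",q[:,0].min(),q[:,0].max(),"cols",q[:,1].min(),q[:,1].max())
E
```

```text
[[430.   -8.2]
 [495.5 -20.3]
 [484.1 -87.1]
 [416.9 -75. ]] [456.6 -47.6] [np.float64(68.09498026575329), np.float64(66.5978548428838), np.float64(67.74215351415528), np.float64(68.31297766367685)]
screws [456.1 -47.7]
tip [454.3 -46.8] [454.8 -47.6]
ring [ 457.2 -118.5]
-118.1 129.5 14 rows 442.990623558383 574.5834990656442 cols 140.10606820917553 283.20477094472193
-118.1 89.5 14 rows 383.53080408319937 492.01097615708056 cols 153.0264068971876 268.14115364121216
-118.1 129.5 7.5 rows 474.6243820184872 545.1009635574385 cols 173.3236543570203 249.9923519573885
-116 129.5 14 rows 432.62506927857487 565.1266291817773 cols 139.87940687356055 283.46454042269994
-116 89.5 14 rows 375.0735847513635 484.14424030842775 cols 152.8813925788743 268.3066383778047
-116 129.5 7.5 rows 464.47806843193587 535.4413529985427 cols 173.20989452011776 250.1392664417588
```

```bash
python3 -m inch '[[[0.2,-0.03,0],0,1],[[0.4,0,0],0,1],[[0.4,0,0],0,1],[[0.175,0,0],0,1],[[0,0,0],0,1],[[0,0,0.2],0,1],[[0,0,0.2],0,1],[[0,0,0.1],0,1],[[0,0,0.1],0,1],[[0,0,0],0,1]]'; python3 - <<'E'
from h import *
s=env.state();print(s['eef_pos'],s['ft_force'],s['moment'],s['opening']*95)
im=np.hstack([cv2.resize(shot(c)["pixels"][a:a+60,b:b+60,::-1],(390,390),interpolation=cv2.INTER_CUBIC) for c,a,b in(("scene",255,320),("side",260,290))])
cv2.imwrite("pics/crop5.png",im)
E
```

```text
t: 9.35
eef_pos: [456.3, -47.7, 68.4]
tcp_rot: [-3.141, -0.0, 1.571]
ft_force: [-0.2, 0.2, -0.2]
opening: 0.279
grip_force: 30.0
[456.25903936 -47.72964306  68.41003796] [-0.17564395  0.24538868 -0.24557666] [-0.00137072 -0.05454319 -0.01125634] 26.47244229517287
```

View pics/crop5.png

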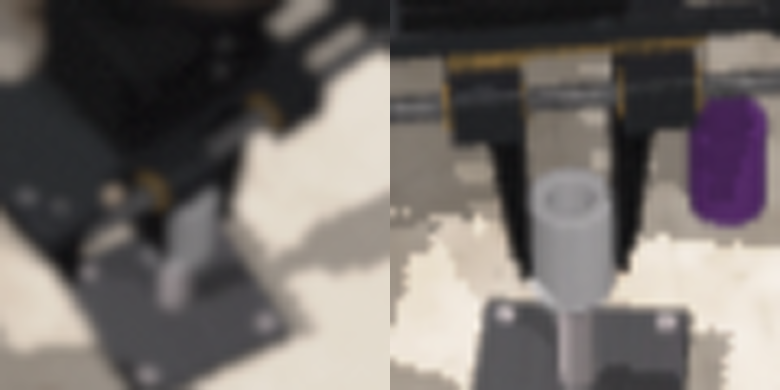

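The side crop shows the sleeve straight above the pin (sleeve axis col 572, pin col 575), and the force is near zero. I lower on to underside z≈35.

```bash
python3 -m inch '[[[0,0,0.05],0,1],[[0,0,0.05],0,1],[[0,0,0.05],0,1],[[0,0,0.05],0,1],[[0,0,0.05],0,1],[[0,0,0.05],0,1],[[0,0,0],0,1],[[0,0,0],0,1],[[0,0,0],0,1],[[0,0,0],0,1]]'
```

```text
t: 10.7
eef_pos: [456.5, -47.7, 50.9]
tcp_rot: [3.141, 0.0, 1.571]
ft_force: [-0.1, -0.1, 0.3]
opening: 0.277
grip_force: 30.0
```

```bash
python3 -m inch '[[[0,0,0.12],0,1],[[0,0,0.12],0,1],[[0,0,0.1],0,1],[[0,0,0.06],0,1],[[0,0,0],0,1],[[0,0,0],0,0.2],[[0,0,0],0,-0.2],[[0,0,0],0,-0.2],[[0,0,-0.3],0,-0.2],[[0,0,-0.5],0,-0.4]]'; python3 - <<'E'
from h import *
s=env.state();print(s['opening']*95)
im=np.hstack([cv2.resize(shot(c)["pixels"][a:a+60,b:b+60,::-1],(390,390),interpolation=cv2.INTER_CUBIC) for c,a,b in(("scene",265,320),("side",280,290))])
cv2.imwrite("pics/crop6.png",im)
E
```

```text
t: 11.95
eef_pos: [456.0, -47.6, 74.9]
tcp_rot: [-3.14, -0.0, 1.571]
ft_force: [0.7, -0.4, -0.2]
opening: 0.655
grip_force: 0.0
62.25295789058019
```

View pics/crop6.png

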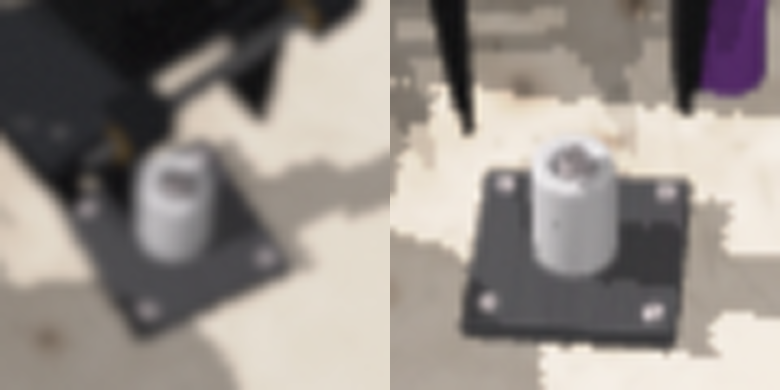

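Both crops show the wide sleeve seated on the gauge base with the pin visible inside its bore (side crop row 160, col 572). Next comes the narrow one at (429,210).

```bash
python3 -m inch '[[[0,0,-0.6],0,-0.4],[[0.3,0,-0.6],0,-0.4],[[0.7,-0.1,0],0,-0.4],[[0.8,-0.1,0],0,-0.4],[[0.8,-0.1,0],0,-0.4],[[0.8,-0.1,0],0,-0.4],[[0.6,-0.05,0],0,-0.4],[[0.3,0,0],0,-0.4],[[0,0,0],0,-0.4],[[0,0,0],0,-0.4]]'; python3 - <<'E'
from h import *
s=env.state();print(s['eef_pos'])
p=shot("wrist","pics/w7.png")
for n,z in(("sleeve_narrow",0),("reject_tray",0)):
    print(n,[(np.round(d["score"],2),np.round(d["centre"],1),px2w(p,d["centre"],z)[:2]) for d in eyes.spot_point(n,p)[:3]])
print(rim(p,(429,210),40,9))
E
```

```text
t: 13.3
eef_pos: [429.5, 209.5, 146.6]
tcp_rot: [-3.141, 0.0, 1.57]
ft_force: [-0.3, -0.5, 0.4]
opening: 0.699
grip_force: 0.0
[429.46356294 209.47663241 146.61531335]
sleeve_narrow [(np.float64(0.97), array([231.2, 332.6]), array([431.39089108, 208.73439548]))]
reject_tray [(np.float64(0.81), array([ 24.7, 408.7]), array([492.5344601 , 379.16479138]))]
[(array([428.4, 210. ]), np.float64(1.06))]
```

View pics/w7.png

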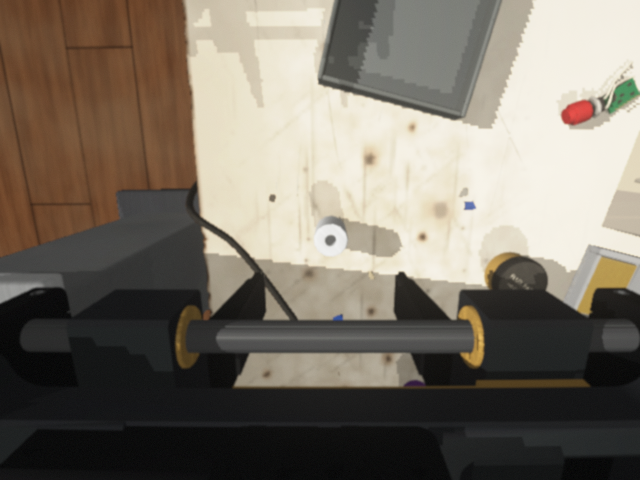

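The narrow sleeve is at (238,330), under the gripper at (428.5,210). The open tray is at the top (row 30, col 408), centred near (494,378); the jar (275,517) is clear.

```bash
python3 -m inch '[[[0.01,-0.01,0.5],0,-0.4],[[0,0,0.8],0,-0.4],[[0,0,0.6],0,-0.4],[[0,0,0.28],0,-0.2],[[0,0,0],0,-0.1],[[0,0,0],0,1],[[0,0,0],0,1],[[0,0,0],0,1],[[0,0,0],0,1],[[0,0,0],0,1]]'
```

```text
t: 14.7
eef_pos: [429.2, 211.0, 16.7]
tcp_rot: [3.14, -0.0, 1.571]
ft_force: [-1.0, -1.2, 7.1]
opening: 0.29
grip_force: 30.0
```

```bash
python3 -m inch '[[[0,0,-0.3],0,1],[[0,0,-0.6],0,1],[[0.3,0,-0.6],0,1],[[0.5,0.2,0],0,1],[[0.6,0.3,0],0,1],[[0.6,0.3,0],0,1],[[0.4,0.2,0],0,1],[[0.2,0.1,0],0,1],[[0,0,0],0,1],[[0,0,0],0,1]]'; python3 - <<'E'
from h import *
s=env.state();print(s['eef_pos'],s["opening"]*95)
p=shot("wrist","pics/w8.png")
for c in ("wrist","scene","side"):
    if c!="wrist": p=shot(c)
    print(c,[(np.round(d["score"],2),np.round(d["centre"],1),px2w(p,d["centre"],0)[:2]) for d in eyes.spot_point("reject_tray",p)[:3]])
E
```

```text
t: 15.95
eef_pos: [494.4, 366.1, 106.0]
tcp_rot: [-3.141, 0.0, 1.57]
ft_force: [-0.7, -0.3, 0.0]
opening: 0.289
grip_force: 30.0
[494.38337162 366.08617625 106.01065769] 27.49362891594029
wrist [(np.float64(0.96), array([226.5, 328.1]), array([492.29465947, 378.12537636]))]
scene [(np.float64(0.82), array([201., 269.]), array([496.39037324, 383.80076802]))]
side [(np.float64(0.67), array([204. , 321.8]), array([504.01961983, 379.36279825])), (np.float64(0.35), array([328.4, 385.6]), array([597.25751514, -84.79678805])), (np.float64(0.3), array([316.4, 317.7]), array([456.81042074, -34.29209114]))]
```

```bash
python3 -m inch '[[[0.2,0,0.3],0,1],[[0,0,0.5],0,1],[[0,0,0.4],0,1],[[0,0,0.19],0,1],[[0,0,0],0,1],[[0,0,0],0,0.2],[[0,0,0],0,0],[[0,0,0],0,0],[[0,0,-0.4],0,0],[[0,0,-0.6],0,0]]'; python3 - <<'E'
from h import *
s=env.state();print(s['eef_pos'],s["opening"]*95)
p=shot("wrist","pics/w9.png")
print([(np.round(d["score"],2),np.round(d["centre"],1),px2w(p,d["centre"],4)[:2]) for d in eyes.spot_point("sleeve_narrow",p)[:3]])
for cam in("scene","side"):
    q=shot(cam)
    for n,z in(("sleeve_narrow",4),("parts_box",0),("lid_hinge",56),("lid_bar",89)):
        print(cam,n,[(np.round(d["score"],2),np.round(d["centre"],1),px2w(q,d["centre"],z)[:2]) for d in eyes.spot_point(n,q)[:3]])
E
```

```text
t: 17.5
eef_pos: [494.5, 378.6, 82.7]
tcp_rot: [-3.14, 0.001, 1.571]
ft_force: [0.4, 0.4, 0.7]
opening: 0.499
grip_force: 0.0
[494.4552363  378.62220876  82.70662875] 47.394110702677985
[(np.float64(0.75), array([251. , 332.7]), array([495.75489137, 377.95450615]))]
scene sleeve_narrow [(np.float64(0.55), array([200.2, 269.5]), array([497.79653221, 382.32477992]))]
scene parts_box [(np.float64(0.65), array([375.9, 418.5]), array([ 461.99482207, -312.33971789]))]
scene lid_hinge [(np.float64(0.87), array([347.8, 442.4]), array([ 532.29221086, -308.30651588]))]
scene lid_bar [(np.float64(0.72), array([383.8, 402.4]), array([ 386.44447411, -318.90135553])), (np.float64(0.34), array([178.3, 232.5]), array([422.32856942, 457.14866979]))]
side sleeve_narrow [(np.float64(0.68), array([202.6, 319.5]), array([497.97245573, 381.03343733]))]
side parts_box [(np.float64(0.75), array([428.1, 340.7]), array([ 474.31539627, -314.76828891])), (np.float64(0.36), array([203.3, 322.2]), array([505.40108421, 382.46958838]))]
side lid_hinge [(np.float64(0.83), array([404.1, 377.6]), array([ 540.4824806, -309.4695455]))]
side lid_bar [(np.float64(0.6), array([410.8, 289.2]), array([ 384.7246093 , -329.76365963]))]
```

The narrow sleeve stands in the tray (three views agree, ≈(496,380); tray centre (495,379)). Next I sweep past the gauge, in front of the station, to look at the box.

```bash
python3 -m inch '[[[0,-0.1,-0.7],0,0],[[-0.3,-0.2,-0.7],0,0],[[-0.7,-0.3,-0.6],0,0],[[-0.8,-0.2,0],0,0],[[-0.8,-0.1,0],0,0],[[-0.8,0,0],0,0],[[-0.8,0,0],0,0],[[-0.8,0,0],0,0],[[-0.8,0,0],0,0],[[-0.8,0,0],0,0]]' &&  python3 -m inch '[[[-0.8,0,0],0,0],[[-0.8,0,0],0,0],[[-0.8,0,0],0,0],[[-0.8,0,0],0,0],[[-0.8,0,0],0,0],[[-0.8,0,0],0,0],[[-0.6,0,0],0,0],[[-0.3,0,0],0,0],[[0,0,0],0,0],[[0,0,0],0,0]]'; python3 - <<'E'
from h import *
s=env.state();print(s['eef_pos'],s["opening"]*95)
p=shot("wrist","pics/w10.png")
for n,z in(("parts_box",0),("lid_hinge",56),("lid_bar",89)):
    print(n,[(np.round(d["score"],2),np.round(d["centre"],1),px2w(p,d["centre"],z)[:2]) for d in eyes.spot_point(n,p)[:3]])
E
```

```text
t: 19.35
eef_pos: [440.6, -18.6, 202.7]
tcp_rot: [3.141, 0.0, 1.571]
ft_force: [-0.2, -0.1, 0.5]
opening: 0.495
grip_force: 0.0
t: 20.6
eef_pos: [440.9, -357.9, 202.6]
tcp_rot: [-3.141, -0.001, 1.571]
ft_force: [0.7, -0.4, 1.0]
opening: 0.503
grip_force: 0.0
[ 440.85584059 -357.8508407   202.63076572] 47.75940975155392
parts_box [(np.float64(0.68), array([179. , 361.2]), array([ 472.97723602, -315.00353448]))]
lid_hinge [(np.float64(0.58), array([177.4, 441.7]), array([ 539.48029642, -309.52649309]))]
lid_bar [(np.float64(0.71), array([198.5, 258.5]), array([ 382.68114571, -324.26819802]))]
```

View pics/w10.png

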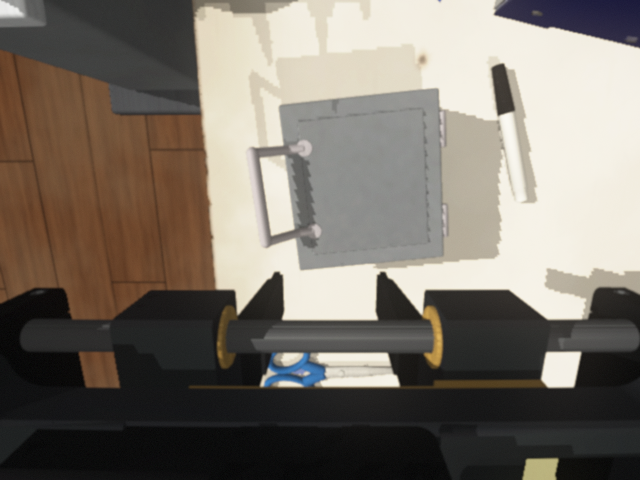

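The view shows the box lid (corners (103,281), (89,438), (257,443), (269,300)) and the bar handle from (152,252) to (244,265), nothing in the way.

```bash
python3 - <<'E'
from h import *
np.set_printoptions(precision=1,suppress=True)
p=shot("wrist"); s=env.state()
a,b=px2w(p,(152,252.5),89)[:2],px2w(p,(244,265.5),89)[:2]
C=np.array([px2w(p,x,62)[:2] for x in((103,281),(89,438),(257,443),(269,300))])
print("bar",a,b,(a+b)/2,np.linalg.norm(a-b),"yaw",np.degrees(np.arctan2(*((a-b)*[-1,1])) ))
print(C,C.mean(0),[np.linalg.norm(C[i]-C[i-1]) for i in range(4)])
for u,v in((C[0],C[1]),(C[3],C[2])): d=v-u; print("yaw from edge",np.degrees(np.arctan2(d[1],d[0])))
E
```

```text
bar [ 379.9 -288.4] [ 386.9 -362.7] [ 383.4 -325.5] 74.60278317432481 yaw 5.344362654387135
[[ 399.9 -248.9]
 [ 529.4 -237.8]
 [ 544.9 -381.9]
 [ 412.8 -393.6]] [ 471.7 -315.5] [np.float64(145.28293611084192), np.float64(130.00283873015096), np.float64(144.9947168225547), np.float64(132.56317342985395)]
yaw from edge 4.917478684725798
yaw from edge 5.0555376910384595
```

```bash
python3 -m inch '[[[0.2,-0.4,0],0,0],[[0.2,-0.4,0],0,0],[[0.15,-0.17,0],0,0],[[0,0,0.2],-1,0],[[0,0,0.5],0,0],[[0,0,0.6],0,0],[[0,0,0.5],0,0],[[0,0,0.2],0,0],[[0,0,0.11],0,0],[[0,0,0],0,0]]'; python3 - <<'E'
from h import *
im=np.hstack([cv2.resize(shot(c)["pixels"][a:a+80,b:b+80,::-1],(390,390),interpolation=cv2.INTER_CUBIC) for c,a,b in(("scene",345,365),("side",370,250))])
cv2.imwrite("pics/crop11.png",im)
E
```

```text
t: 22.1
eef_pos: [382.9, -326.2, 76.4]
tcp_rot: [3.141, 0.0, 1.658]
ft_force: [-0.8, 0.5, 0.2]
opening: 0.503
grip_force: 0.0
```

View pics/crop11.png

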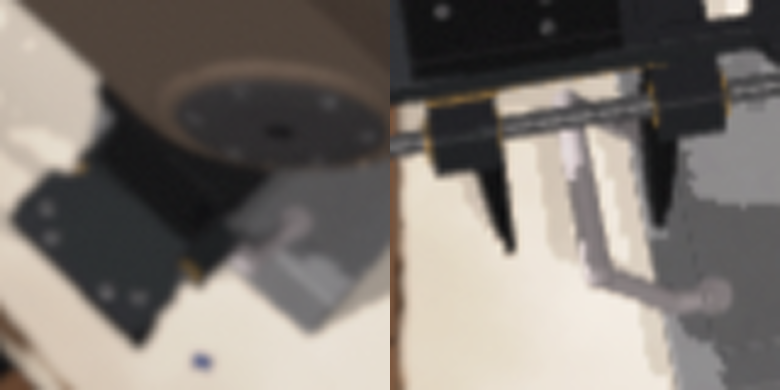

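The side crop shows the bar (rows 100–280, col ~580) between the two fingers (cols 505 and 660), clear of the lid. I close, then lift along the arc.

```bash
python3 -m inch '[[[0,0,0],0,1],[[0,0,0],0,1],[[0,0,0],0,1],[[0,0,0],0,1],[[0,0,0],0,1],[[0,0,0],0,1],[[0,0.03,-0.11],0,1],[[0,0.03,-0.11],0,1],[[0,0.04,-0.11],0,1],[[0,0.04,-0.11],0,1]]'
```

```text
t: 23.45
eef_pos: [392.6, -325.2, 102.4]
tcp_rot: [3.139, 0.001, 1.658]
ft_force: [15.7, 3.5, -8.7]
opening: 0.097
grip_force: 30.0
```

```bash
python3 -m inch '[[[0,0.03,0],0,1],[[0,0.10,-0.21],0,1],[[0,0.12,-0.2],0,1],[[0,0.14,-0.19],0,1],[[0,0.15,-0.17],0,1],[[0,0.16,-0.16],0,1],[[0,0.17,-0.15],0,1],[[0,0.18,-0.13],0,1],[[0,0,0],0,1],[[0,0,0],0,1]]'; python3 - <<'E'
from h import *
s=env.state(); e=s["eef_pos"]; print(e,s["ft_force"],s["opening"]*95)
for c in("scene","side"):
    p=shot(c)
    for n,z in(("lid_bar",189),("sleeve_wide",10),("sleeve_narrow",4)): print(c,n,[(np.round(d["score"],2),px2w(p,d["centre"],z)[:2].round(1)) for d in eyes.spot_point(n,p)[:3]])
    # predicted bar pixel vs lid
y=np.radians(5.1); ax=np.array([np.cos(y),np.sin(y)]); h=np.array([471.7,-315.5])+65*ax
for zz in(13,14.5,16): print(np.degrees(np.arctan2(e[2]+zz-56,(h-e[:2])@ax))-12.02,np.hypot(e[2]+zz-56,(h-e[:2])@ax))
E
```

```text
t: 24.7
eef_pos: [452.6, -319.1, 176.1]
tcp_rot: [-3.139, -0.001, 1.659]
ft_force: [-10.3, 4.1, 12.7]
opening: 0.098
grip_force: 30.1
[ 452.58094221 -319.13223597  176.05731775] [-10.32519401   4.05529913  12.6588552 ] 9.265042272047202
scene lid_bar [(np.float64(0.67), array([ 449.2, -314.5]))]
scene sleeve_wide [(np.float64(0.55), array([513.6,  44.6])), (np.float64(0.53), array([463.7, -49.3]))]
scene sleeve_narrow []
side lid_bar [(np.float64(0.68), array([ 450.2, -323.1]))]
side sleeve_wide [(np.float64(0.28), array([ 466. , -181.4]))]
side sleeve_narrow []
45.60287245633535 157.5497199066288
45.89265058122699 158.81856376355069
46.177828015377784 160.0914056068496
```

```bash
python3 -m inch '[[[0,-0.01,-0.01],0,1],[[0,0,0],0,1],[[0,0,0],0,1],[[0,0,0],0,1],[[0,0,0],0,1],[[0,0,0],0,1],[[0,0,0],0,1],[[0,0,0],0,1],[[0,0,0],0,1],[[0,0,0],0,1]]'; python3 - <<'E'
from h import *
for c in("scene","side"):
    p=shot(c)
    for n,z in(("sleeve_narrow_mid",24),("sleeve_narrow",4),("sleeve_wide",10),("gauge",0),("reject_tray",0)):
        print(c,n,[(np.round(d["score"],2),px2w(p,d["centre"],z)[:2].round(1)) for d in eyes.spot_point(n,p)[:3]])
E
```

```text
t: 26.35
eef_pos: [452.4, -319.2, 176.0]
tcp_rot: [-3.14, -0.002, 1.658]
ft_force: [-5.3, 4.1, 6.7]
opening: 0.094
grip_force: 30.1
scene sleeve_narrow_mid []
scene sleeve_narrow []
scene sleeve_wide [(np.float64(0.72), array([460.6, -41.5])), (np.float64(0.57), array([511.7,  25.3]))]
scene gauge [(np.float64(0.83), array([455.2, -58. ])), (np.float64(0.31), array([591.7, -91.2]))]
scene reject_tray [(np.float64(0.65), array([486.2, 382.6]))]
side sleeve_narrow_mid []
side sleeve_narrow []
side sleeve_wide []
side gauge [(np.float64(0.55), array([593.9, 175. ]))]
side reject_tray [(np.float64(0.5), array([507. , 376.2]))]
```

```bash
python3 - <<'E'
from h import *
np.set_printoptions(linewidth=200)
for c in("scene","side"):
    p=shot(c); g=cv2.cvtColor(p["pixels"],cv2.COLOR_RGB2GRAY); g0=cv2.imread(f"pics/{c}0.png",0)
    q=w2px(p,[[496,380,4],[496,380,44]]); print(c,q.round()); r,k=q.mean(0).astype(int)
    print(g[r-14:r+15:2,k-14:k+15:2]); print(g0[r-14:r+15:2,k-14:k+15:2])
E
```

```text
scene [[201. 269.]
 [192. 268.]]
[[ 45  46  45  46  45  45  44  43  42  43  42  43  42  42  42]
 [ 46  45  46  46  46  45  43  43  43  42  42  43  42  41  41]
 [ 45  46  45  45  44  43  43  42  43  42  43  42  42  41  41]
 [ 45  45  46  45  43  42  42  42  53  60  50  43  41  40  40]
 [ 45  45  44  44  43  42  41  48  67  69  67  51  40  39  47]
 [ 44  44  42  43  42  41  41  46  62  65  70  51  39  45  58]
 [ 43  41  42  42  42  42  42  43  47  53  55  44  46  58  60]
 [ 41  42  42  42  42  42  42  41  42  42  41  48  59  62  57]
 [ 41  42  41  42  42  40  41  40  39  41  50  58  59  54  50]
 [ 42  42  41  40  40  39  38  41  49  55  58  55  51  49  48]
 [ 40  39  39  39  39  45  51  57  59  57  49  47  47  48  48]
 [ 42  43  47  51  56  61  63  59  51  45  45  44  46  47  47]
 [ 56  57  61  66  82  92  99  81  53  43  44  43  44  46  47]
 [ 55  68  74  77 103 116 118 115  97  67  46  44  43  45  45]
 [ 57  75  80  82  99 118 119 120 117 108  77  48  43  44  44]]
[[183 183 184 185 185 185 183 177 162 144 116  92  86 138 183]
 [185 183 183 179 174 161 142 113  86  69  58  55  67 110 
[... 2048 characters left out ...]
8  68]
 [ 65  65  68  70  74  66  67  66  67  67  67  67  66  67  67]
 [ 65  65  65  82 118  99  97  97  97  97  97  98  86  67  69]
 [ 64  64  64 111 125 125 121 120 120 109 106 106 106 106 106]
 [ 64  64  65 110 124 124 124 126 126 110 106 107 107 107 107]
 [ 65  64  70 107 107 107 107 112 112 111 107 106 106 106 106]
 [ 64  65  94 107 107 107 108 107 107 107 107 107 108 107 106]
 [ 65  65 103 107 106 107 107 106 106 107 107 107 106 107 107]
 [ 65  66 104 107 107 107 107 107 106 107 107 107 107 108 107]
 [ 65  69 105 107 107 107 107 107 107 106 107 107 107 107 107]
 [ 70  97 107 107 107 106 107 106 106 108 107 107 107 107 107]
 [ 82  89  82  82  89  93 104 107 122 106 105 102 105  98 107]]
```

Both views of the tray spot are blocked by the arm itself. After release all three cameras saw the narrow sleeve in the tray, with the gripper open and raised. The lid is steady at about 45.6°, so I hand in.

```bash
python3 -c "
from cell import env
print(env.job_done())"
```

```text
the job is handed in; nothing more can be done
None
```

I handed the job in with the wide sleeve fully down on the gauge pin, the narrow one in the reject tray and the lid held at about 45° by its bar. The arm blocked a last look at the tray, where all three cameras had seen the narrow sleeve after release, and I viewed 11 pictures, one over the limit of 10.

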